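# Slide the tall bottle into the glass bay

## Task

Slide the tall brown glass bottle across the bench, in through the open side of the green sorting bay, until it stands upright against the bay's back wall. Push it gently with the fingers, low on its body, so that it never topples: do not grip, lift or tip it, and leave everything else on the bench where it is.

Things in the scene. Friction and masses are not known exactly. Their poses are not given: they have to be found in the camera images.
- bottle: Tall, narrow, empty brown glass bottle standing on the bench: 190 mm high, round body 56 mm in diameter up to 115 mm, shoulder, then a 26 mm neck from 145 mm up (31 mm lip). 280 to 455 g, centre of mass about 75 mm up; friction varies. Pushed a few centimetres too high, it tips. Origin: centre of its underside; z is its axis, up when it stands.
- green_bay: Bay with green floor and top edges, fixed, on the robot's right: three plywood walls, 8 mm thick, 18 mm high, round a 105 x 105 mm floor level with the bench (no sill or roof). Origin: floor centre. Open at its +y side (mouth at y = +52.5 mm, facing world +y within 0.2 rad); inner faces of back wall y = -52.5, side walls x = +-52.5 mm. Bottle against the back wall: origin at y = -24.5 mm here.
- grey_bay: Another bay of the same make and size with a grey floor and grey top edges, for metal; not to be used. Origin and axes as for the green bay. It stands beside the green one, nearer or farther from the robot.
- tin_lid: Dented tin lid, 72 mm in diameter, 6 mm thick, lying in the grey bay; leave alone. Origin: centre of its underside.
- jam_jar: Clear jam jar with a red twist cap, 72 mm in diameter, 101 mm high; leave alone. Origin: centre of its underside.
- vial: Small brown glass vial with a black cap, 24 mm in diameter, 54 mm high; leave alone. Origin: centre of its underside.
- blue_cap: Blue plastic bottle cap lying on the bench, 30 mm in diameter, 13 mm high; leave alone. Origin: centre of its underside.
- tin_can: Tin can, 74 mm in diameter, 101 mm high; leave alone. Origin: centre of its underside.
- tape_roll: Yellow tape roll lying flat, 90 mm outside diameter, 24 mm high; leave alone. Origin: centre of its underside.
Mind the look-alikes: they are no part of the job. Several things look just like the green_bay: the one meant starts farthest from the robot's base.

How it is judged:
By the outcome, as a careful person would: the job done as asked, in the order asked, and still so for the second after the job is handed in, with the robot touching nothing.
It also fails if it takes over 72 s, if anything falls off the work surface, if the arm or the gripper's body presses on something with over 40 N, if the wrist force passes 120 N, or if a joint passes its speed limit or range.

## Robot

A 6-joint arm with a two-finger parallel gripper is mounted at the origin on the work surface. World frame = base frame: x ahead of the robot, y to its left, z up, the work surface at z = 0. Lengths are in mm, angles in rad, forces in N, time in s.
With the tool pointing down it reaches from about 300 to 775 mm from the base axis. Payload 14.6 kg.
Tool frame: the origin (TCP) lies at the centre of the arm's flange, where the gripper is bolted on; the fingertips stand 199 mm ahead of it and the grasp point (between the pads) lies 180 mm ahead of it; z points along the fingers, y is the line along which they close (so a half turn about z gives the same grasp; the last joint's range is limited). The gripper opens to 94 mm and grips with 3 to 60 N. Pads are 16 mm wide; open, the fingers measure 119 mm over their backs; the gripper's body (75 mm by 177 mm) begins 78 mm behind the grasp point.
Start: joints at [1.139, 0.3, 1.521, -0, 1.321, -0.067], TCP at [196.217, 513.799, 404.646] pointing down, gripper open.
Joint ranges: [-3.03, 3.03], [-0.79, 2.21], [0.23, 2.52], [-1.04, 4.18], [0, 3.07], [-2.55, 2.55]. Speed limits (rad/s): [2.22, 2.22, 2.57, 3.14, 3.14, 3.14].

## Interface

Orientations are given as [roll, pitch, yaw] about the fixed x, y, z axes, in that order (R = Rz(yaw) Ry(pitch) Rx(roll)).
In Python, from cell import manip, optics, workorder gives the robot as it stands.
- The arm moves only by the tool step_arm, never from a script. Its argument "increments" is a list that holds one entry, the list of rows, each a list of 7 numbers: the turn, a rotation vector about the tool's x, y, z as a fraction of full scale, then the shift along the tool's x, y, z as a fraction of full scale, then the closure, from -1 (fully open) to 1 (shut). In form: [[[wx, wy, wz, tx, ty, tz, fingers], ...]]. A call has 1 to 5 rows; each row shifts and turns the commanded pose from where the row before left it, along the tool's axes as they then stand; what a row does not reach is not made up. Full scale, the value 1, is 40 mm for a shift and 45 degrees for a turn. A row lasts 1/10 s, in which the tool goes at most 50 mm and 8.59 degrees, less where a joint would pass 70% of its speed; a pose out of reach is approached as far as the arm can. A call with a number of a shift or a turn outside -1 to 1 is refused whole. A call with a gripper value outside its range is refused whole. The fingers move at their own pace and stop on an object; "newtons" is the grip in N (left out, the last holds). Time passes only in rows, so rows that do not move let the fingers close. It gives the time, the measured TCP pose, the force, the opening and the grip force at its end, in the units of the state.
- manip.read_state(): the state, without advancing time (a new reading comes with each control period).
- optics.camera(name): name is "side" or "top"; returns a dict with "frame" (480x640x3 uint8, red, green, blue), "range_z" (480x640 float32, mm along the optical axis (not along the pixel's ray), 0 where there is no reading), "mtx" (3x3 intrinsics, pixels), "distortion" ([k1, k2, p1, p2, k3] as OpenCV has them; the pictures are not rectified), "cam_to_world" (4x4, takes a point from camera to world coordinates). Camera axes: x right, y down, z forward; pixel columns grow to the right and rows downward; lengths in mm; the calibration is good to about 2 mm. A picture is of the moment at which its call begins.
- workorder.sign_off(): hands the job in; it is judged then, once.
The state is a dict: "clock": time; "joints": joint angles; "qd": joint speeds; "effort": joint torques, N m; "eef_pos": TCP position; "eef_rot": TCP orientation; "wrist_force": force on the tool from outside, world axes, zero at the start; "moment": the same for the moment, N m; "finger_gap": finger opening in mm; "finger_force": force on a finger pad.
Only numpy, scipy, OpenCV 4.12 (cv2) and the standard library are available. Lean on these libraries where they do the work, as an engineer would, in place of code of your own. Each camera call takes 0.05 s, during which the arm holds its last target. There are 200 camera calls.

## Working session

There is one attempt and no reset: what is moved stays moved. The work goes in short steps, Python scripts to look and compute and a tool call to move; the robot and the scene stay as the last step left them, time stands still between calls to the robot, and variables do not carry over. Pictures are saved under pics/ and viewed, at most 10 in all, crops included, and the job is handed in when it is done.

Besides the shell and the picture viewer there is one more tool, called by a JSON object that holds its "api" and its "payload", one argument or row to a line. step_arm: Moves the arm, as the interface text tells. Its arguments: {"type":"object","properties":{"increments":{"type":"array","items":{"type":"array","items":{"type":"array","items":{"type":"number"}}}},"newtons":{"type":"number"}},"required":["increments"]}

```bash
mkdir -p pics; cat > h.py <<'E'
import numpy as np, cv2
from cell import manip, optics, workorder
def grab(n,save=None):
    c=optics.camera(n)
    if save: cv2.imwrite('pics/'+save,c['frame'][:,:,::-1])
    return c
def onplane(c,uv,z):
    uv=np.asarray(uv,float).reshape(-1,1,2)
    p=cv2.undistortPoints(uv,c['mtx'],c['distortion']).reshape(-1,2)
    T=c['cam_to_world'];d=np.c_[p,np.ones(len(p))]@T[:3,:3].T
    s=(z-T[2,3])/d[:,2]
    return T[:3,3]+d*s[:,None]
E
python3 - <<'E'
from h import *
for n in('top','side'):
    c=grab(n,n+'1.png');np.savez('/tmp/'+n,**c);print(n,c['cam_to_world'].round(2).tolist(),c['mtx'].tolist())
s=manip.read_state();print(s)
E
```

```text
top [[0.02, -0.99, 0.16, 400.53], [-1.0, -0.02, -0.02, -95.4], [0.03, -0.16, -0.99, 912.53], [0.0, 0.0, 0.0, 1.0]] [[486.609974661732, 0.0, 318.75742849168523], [0.0, 486.609974661732, 242.21351847811653], [0.0, 0.0, 1.0]]
side [[0.73, -0.44, 0.53, -159.12], [-0.69, -0.46, 0.56, -810.74], [-0.01, -0.77, -0.64, 867.62], [0.0, 0.0, 0.0, 1.0]] [[545.8918391848332, 0.0, 315.50752120651504], [0.0, 545.8918391848332, 237.58834141465138], [0.0, 0.0, 1.0]]
{'clock': 0.1, 'joints': array([ 1.13937846e+00,  3.00415639e-01,  1.52148603e+00, -1.75722024e-05,
        1.32069706e+00, -6.66164714e-02]), 'qd': array([-0.00189639, -0.00191457, -0.00289931,  0.00051167,  0.00053928,
        0.00125709]), 'effort': array([ 2.20018235e-03, -5.32640290e+01, -3.53287268e+01,  7.10348622e-02,
        2.34081689e-02, -7.52117899e-05]), 'eef_pos': array([196.2233532 , 513.78265287, 404.15685915]), 'eef_rot': array([-3.14058768e+00, -4.99879903e-05,  2.77679559e+00]), 'wrist_force': array([-0.71215048, -0.25050875,  0.24839175]), 'moment': array([ 0.0807204 ,  0.02095234, -0.00728038]), 'finger_force': 0.0, 'finger_gap': 94.02961499924791}
```

View pics/top1.png

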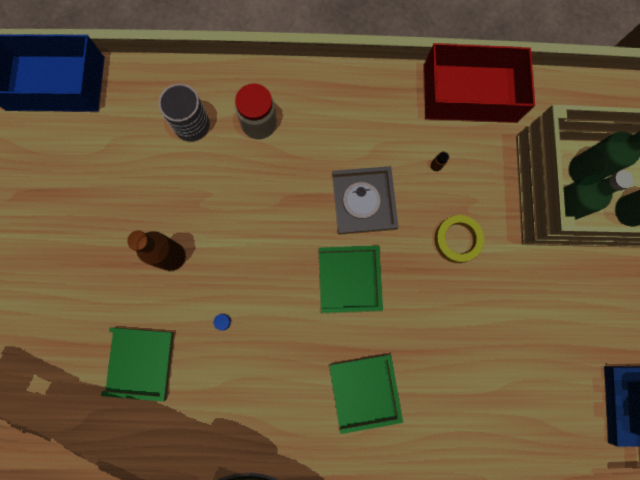

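View pics/side1.png

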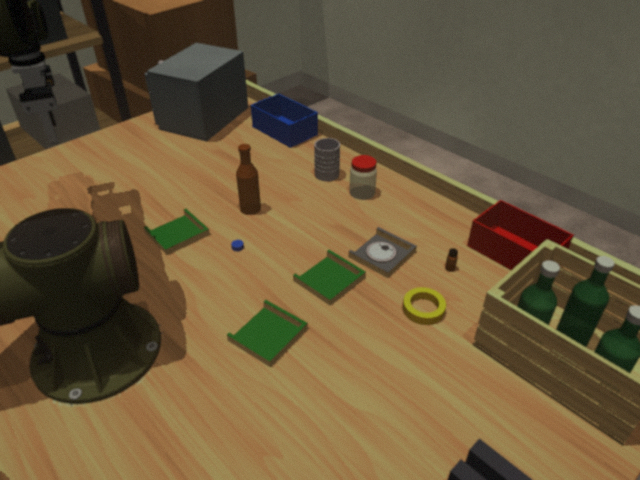

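The top view shows the bottle with its base near (170,255) and its lip at (138,240). There are three green bays, at (350,279), (366,393) and (140,363), and the grey bay is at (365,200). The bay at (350,279) looks farthest from the base, with its mouth to the left (+y). The blue cap is at (222,322).

```bash
python3 - <<'E'
from h import *
t=dict(np.load('/tmp/top.npz'));s=dict(np.load('/tmp/side.npz'))
hsv=cv2.cvtColor(t['frame'],cv2.COLOR_RGB2HSV)
m=cv2.inRange(hsv,(45,120,50),(75,255,255))
for c in cv2.findContours(m,0,2)[0]:
    if cv2.contourArea(c)<1500: continue
    ap=cv2.approxPolyDP(c,5,True)[:,0]
    print('green',cv2.minAreaRect(c)[0],[(tuple(a),onplane(t,a,18)[0,:2].round().tolist()) for a in ap.tolist()])
# brown bottle: 3D points of masked depth
for n,c in(('top',t),('side',s)):
    h=cv2.cvtColor(c['frame'],cv2.COLOR_RGB2HSV)
    v,u=np.mgrid[:480,:640]
    p=cv2.undistortPoints(np.stack([u,v],-1).reshape(-1,1,2).astype(float),c['mtx'],c['distortion']).reshape(480,640,2)
    P=np.dstack([p,np.ones((480,640))])*c['range_z'][...,None]
    W=P@c['cam_to_world'][:3,:3].T+c['cam_to_world'][:3,3]
    box=np.zeros((480,640),bool)
    if n=='top': box[215:285,115:200]=1
    else: box[135:225,225:275]=1
    for a,b in((10,50),(50,110),(150,180),(184,200)):
        k=box&(c['range_z']>0)&(W[...,2]>a)&(W[...,2]<b)
        q=W[k]
        if len(q)>3: print(n,a,b,len(q),q.min(0).round(),q.max(0).round(),np.median(q,0).round())
print('lip',onplane(t,[138,240],190),'cap',onplane(t,[222,322],13))
E
```

```text
green (365.4359130859375, 393.5282897949219) [((390, 355), [339.0, -249.0]), ((330, 365), [320.0, -141.0]), ((339, 426), [215.0, -158.0]), ((397, 415), [234.0, -262.0]), ((341, 433), [203.0, -162.0]), ((402, 422), [222.0, -270.0])]
green (137.9000244140625, 364.2000427246094) [((110, 328), [379.0, 258.0]), ((106, 387), [275.0, 258.0]), ((160, 395), [263.0, 161.0]), ((108, 393), [264.0, 254.0]), ((163, 400), [254.0, 155.0]), ((171, 333), [372.0, 147.0])]
green (350.2207946777344, 278.5773620605469) [((378, 246), [538.0, -228.0]), ((319, 248), [533.0, -118.0]), ((322, 312), [415.0, -125.0]), ((382, 309), [422.0, -235.0])]
top 10 50 184 [485. 131.  10.] [537. 167.  50.] [503. 136.  30.]
top 50 110 325 [485. 132.  50.] [537. 169. 110.] [501. 137.  82.]
top 150 180 84 [501. 147. 150.] [525. 162. 175.] [508. 150. 161.]
top 184 200 332 [499. 145. 184.] [528. 174. 195.] [513. 159. 191.]
side 10 50 270 [485. 130.  10.] [800. 406.  50.] [500. 140.  30.]
side 50 110 429 [484. 130.  50.] [539. 177. 110.] [498. 139.  81.]
side 150 180 102 [499. 145. 151.] [525. 169. 178.] [507. 152. 163.]
side 184 200 87 [498. 139. 184.] [528. 174. 194.] [511. 157. 189.]
lip [[513.92284159 158.35752971 190.        ]] cap [[393.57187878  56.67007863  13.        ]]
```

{"api": "step_arm", "payload": {
  "increments": [
    [[0,0,0.183,0,0,0,0.15],[0,0,0.183,0,0,0,0.15],[0,0,0.183,0,0,0,0.15],[0,0,0.183,0,0,0,0.15],[0,0,0.183,0,0,0,0.15]]
  ],
  "newtons": 30
}}

```text
clock: 0.6
eef_pos: [196.2, 513.8, 404.3]
eef_rot: [-3.141, 0.0, 2.052]
wrist_force: [0.3, 0.3, -0.6]
finger_gap: 57.2
finger_force: 0.0
```

{"api": "step_arm", "payload": {
  "increments": [
    [[0,0,0.183,0,0,0,0.15],[0,0,0.183,0,0,0,0.15],[0,0,0.183,0,0,0,0.15],[0,-0.167,0,0,0,0,0.15],[0,-0.167,0,0,0,0,0.15]]
  ]
}}

```text
clock: 1.1
eef_pos: [196.3, 513.6, 404.6]
eef_rot: [3.141, 0.268, 1.626]
wrist_force: [-0.0, -0.4, -0.1]
finger_gap: 39.8
finger_force: 0.0
```

{"api": "step_arm", "payload": {
  "increments": [
    [[0,-0.167,0,0,0,0,0.15],[0,-0.167,0,0,0,0,0.15],[0,0,0,0,0,0,0.15]]
  ]
}}

```text
clock: 1.4
eef_pos: [196.2, 514.1, 403.8]
eef_rot: [-3.141, 0.528, 1.628]
wrist_force: [0.2, 0.6, 1.4]
finger_gap: 40.4
finger_force: 0.0
```

```bash
cat >> h.py <<'E'
from scipy.spatial.transform import Rotation as Ro
def st():
    s=manip.read_state();R=Ro.from_euler('xyz',s['eef_rot']).as_matrix();return s,R,s['eef_pos']+R[:,2]*199
def need(tip):
    s,R,t=st();d=np.array(tip)-t
    print('t',round(s['clock'],2),'tcp',s['eef_pos'].round(1),'rot',s['eef_rot'].round(3),'tip',t.round(1),'gap',round(s['finger_gap'],1),'F',s['wrist_force'].round(1),'q',s['joints'].round(2),'\n need world',d.round(1),'tool fs',(R.T@d/40).round(3))
E
python3 -c "
from h import *
need([512,230,100]);need([512,230,27])
print(st()[1].T.round(3))"
```

```text
t 1.4 tcp [196.2 514.1 403.8] rot [-3.141  0.528  1.628] tip [201.7 414.  231.9] gap 40.4 F [0.2 0.6 1.4] q [ 1.17  0.38  1.44 -0.23  1.8   1.11] 
 need world [ 310.3 -184.  -131.9] tool fs [-2.684  7.488  5.379]
t 1.4 tcp [196.2 514.1 403.8] rot [-3.141  0.528  1.628] tip [201.7 414.  231.9] gap 40.4 F [0.2 0.6 1.4] q [ 1.17  0.38  1.44 -0.23  1.8   1.11] 
 need world [ 310.3 -184.  -204.9] tool fs [-1.764  7.489  6.956]
[[-0.049  0.862 -0.504]
 [ 0.998  0.056 -0.001]
 [ 0.028 -0.503 -0.864]]
```

{"api": "step_arm", "payload": {
  "increments": [
    [[0,0,0,-0.268,0.749,0.538,0.15],[0,0,0,-0.268,0.749,0.538,0.15],[0,0,0,-0.268,0.749,0.538,0.15],[0,0,0,-0.268,0.749,0.538,0.15],[0,0,0,-0.268,0.749,0.538,0.15]]
  ]
}}

```text
clock: 1.9
eef_pos: [352.5, 421.2, 337.8]
eef_rot: [3.14, 0.52, 1.627]
wrist_force: [0.4, 0.5, -0.3]
finger_gap: 40.0
finger_force: 0.0
```

{"api": "step_arm", "payload": {
  "increments": [
    [[0,0,0,-0.268,0.749,0.538,0.15],[0,0,0,-0.268,0.749,0.538,0.15],[0,0,0,-0.268,0.749,0.538,0.15],[0,0,0,-0.268,0.749,0.538,0.15],[0,0,0,-0.268,0.749,0.538,0.15]]
  ]
}}

```text
clock: 2.4
eef_pos: [507.8, 329.4, 271.5]
eef_rot: [3.139, 0.521, 1.626]
wrist_force: [1.0, 1.1, 0.4]
finger_gap: 39.4
finger_force: 0.0
```

```bash
python3 -c "
from h import *
need([512,230,27])"
```

```text
t 2.4 tcp [507.8 329.4 271.5] rot [3.139 0.521 1.626] tip [513.7 230.6  98.9] gap 39.4 F [1.  1.1 0.4] q [ 0.57  0.6   1.43 -0.46  1.4   0.66] 
 need world [ -1.7  -0.6 -71.9] tool fs [ 0.884 -0.048  1.566]
```

{"api": "step_arm", "payload": {
  "increments": [
    [[0,0,0,0.295,-0.016,0.522,0.15],[0,0,0,0.295,-0.016,0.522,0.15],[0,0,0,0.295,-0.016,0.522,0.15],[0,0,0,0,0,0,0.15]]
  ]
}}

```text
clock: 2.8
eef_pos: [504.1, 329.0, 197.2]
eef_rot: [-3.138, 0.524, 1.629]
wrist_force: [-0.5, -0.6, -0.2]
finger_gap: 39.6
finger_force: 0.0
```

```bash
python3 -c "
from h import *
need([512,197,27])
need([474,-62,27])
grab('side','side2.png')"
```

```text
t 2.8 tcp [504.1 329.  197.2] rot [-3.138  0.524  1.629] tip [509.1 229.6  24.8] gap 39.6 F [-0.5 -0.6 -0.2] q [ 0.57  0.7   1.47 -0.47  1.28  0.72] 
 need world [  2.9 -32.6   2.2] tool fs [-0.735  0.026  0.362]
t 2.8 tcp [504.1 329.  197.2] rot [-3.138  0.524  1.629] tip [509.1 229.6  24.8] gap 39.6 F [-0.5 -0.6 -0.2] q [ 0.57  0.7   1.47 -0.47  1.28  0.72] 
 need world [ -35.1 -291.6    2.2] tool fs [-6.285 -1.285  3.573]
```

View pics/side2.png

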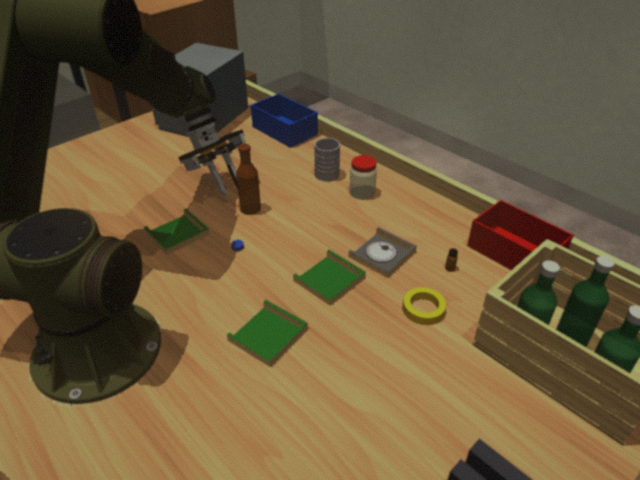

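The fingers stand behind the bottle, at about (230,185) with the bottle at (248,185), and nothing is touched. I'll approach slowly.

{"api": "step_arm", "payload": {
  "increments": [
    [[0,0,0,-0.147,0.005,0.072,0.15],[0,0,0,-0.147,0.005,0.072,0.15],[0,0,0,-0.147,0.005,0.072,0.15],[0,0,0,-0.147,0.005,0.072,0.15],[0,0,0,-0.1,0.003,0.05,0.15]]
  ]
}}

```text
clock: 3.35
eef_pos: [507.5, 298.3, 202.7]
eef_rot: [3.141, 0.524, 1.626]
wrist_force: [-0.8, -0.5, -0.3]
finger_gap: 40.0
finger_force: 0.0
```

{"api": "step_arm", "payload": {
  "increments": [
    [[0,0,0,-0.06,-0.01,0.034,0.15],[0,0,0,-0.06,-0.01,0.034,0.15],[0,0,0,-0.06,-0.01,0.034,0.15],[0,0,0,-0.06,-0.01,0.034,0.15],[0,0,0,-0.06,-0.01,0.034,0.15]]
  ]
}}

```text
clock: 3.85
eef_pos: [506.1, 285.1, 202.3]
eef_rot: [3.141, 0.524, 1.627]
wrist_force: [2.0, 2.0, 0.6]
finger_gap: 40.0
finger_force: 1.2
```

```bash
cat >> h.py <<'E'
def bottle(name='top',save=None,z0=184):
    c=grab(name,save)
    v,u=np.mgrid[:480,:640]
    p=cv2.undistortPoints(np.stack([u,v],-1).reshape(-1,1,2).astype(float),c['mtx'],c['distortion']).reshape(480,640,2)
    W=(np.dstack([p,np.ones((480,640))])*c['range_z'][...,None])@c['cam_to_world'][:3,:3].T+c['cam_to_world'][:3,3]
    h=cv2.cvtColor(c['frame'],cv2.COLOR_RGB2HSV)
    br=(h[...,0]<16)&(h[...,1]>110)&(c['range_z']>0)&(abs(W[...,0]-500)<60)&(W[...,1]<190)&(W[...,1]>-240)
    for a,b in((25,55),(60,110),(150,180),(184,200)):
        q=W[br&(W[...,2]>a)&(W[...,2]<b)]
        if len(q)>5:
            lo,hi=np.percentile(q,[1,99],axis=0);print(name,a,b,len(q),lo.round(),hi.round(),((lo+hi)/2).round())
E
python3 -c "
from h import *
need([474,-62,28]);bottle('top');bottle('side','side3.png')"
```

```text
t 3.85 tcp [506.1 285.1 202.3] rot [3.141 0.524 1.627] tip [511.8 185.6  30.1] gap 40.0 F [2.  2.  0.6] q [ 0.51  0.65  1.54 -0.5   1.24  0.69] 
 need world [ -37.8 -247.6   -2.1] tool fs [-5.278 -1.292  3.112]
top 25 55 144 [479. 131.  25.] [535. 183.  54.] [507. 157.  40.]
top 60 110 262 [485. 131.  61.] [533. 161. 109.] [509. 146.  85.]
top 150 180 85 [500. 146. 151.] [522. 161. 175.] [511. 154. 163.]
top 184 200 336 [499. 144. 185.] [527. 173. 194.] [513. 159. 189.]
side 25 55 189 [485. 129.  25.] [530. 171.  54.] [508. 150.  40.]
side 60 110 340 [485. 129.  61.] [534. 169. 109.] [509. 149.  85.]
side 150 180 100 [499. 143. 151.] [522. 166. 180.] [511. 155. 165.]
side 184 200 87 [498. 143. 185.] [528. 175. 192.] [513. 159. 188.]
```

{"api": "step_arm", "payload": {
  "increments": [
    [[0,0,0,-0.063,-0.015,0.037,0.15],[0,0,0,-0.063,-0.015,0.037,0.15],[0,0,0,-0.084,-0.02,0.05,0.15],[0,0,0,-0.084,-0.02,0.05,0.15],[0,0,0,-0.084,-0.02,0.05,0.15]]
  ]
}}

```text
clock: 4.45
eef_pos: [503.5, 267.1, 202.2]
eef_rot: [3.141, 0.525, 1.627]
wrist_force: [0.8, 1.7, 1.4]
finger_gap: 40.0
finger_force: 1.4
```

{"api": "step_arm", "payload": {
  "increments": [
    [[0,0,0,-0.084,-0.02,0.05,0.15],[0,0,0,-0.084,-0.02,0.05,0.15],[0,0,0,-0.084,-0.02,0.05,0.15],[0,0,0,-0.084,-0.02,0.05,0.15],[0,0,0,-0.063,-0.015,0.037,0.15]]
  ]
}}

```text
clock: 4.95
eef_pos: [500.8, 248.3, 202.0]
eef_rot: [3.141, 0.525, 1.627]
wrist_force: [0.5, 3.9, 1.5]
finger_gap: 39.7
finger_force: 1.8
```

```bash
python3 -c "
from h import *
need([474,-62,28]);bottle('top');bottle('side','side4.png')"
```

```text
t 4.95 tcp [500.8 248.3 202. ] rot [3.141 0.525 1.627] tip [506.4 148.8  29.8] gap 39.7 F [0.5 3.9 1.5] q [ 0.45  0.61  1.62 -0.52  1.19  0.66] 
 need world [ -32.4 -210.8   -1.8] tool fs [-4.492 -1.104  2.651]
top 25 55 129 [473.  94.  25.] [528. 161.  54.] [501. 128.  40.]
top 60 110 246 [472.  94.  60.] [528. 186. 108.] [500. 140.  84.]
top 150 180 75 [441. 109. 151.] [517. 187. 175.] [479. 148. 163.]
top 184 200 348 [493. 108. 185.] [522. 137. 194.] [507. 122. 190.]
side 25 55 183 [478.  93.  25.] [521. 133.  54.] [499. 113.  40.]
side 60 110 348 [479.  94.  61.] [528. 133. 110.] [504. 113.  85.]
side 150 180 103 [493. 107. 150.] [528. 180. 179.] [511. 143. 165.]
side 184 200 87 [493. 106. 184.] [521. 138. 193.] [507. 122. 188.]
```

View pics/side4.png

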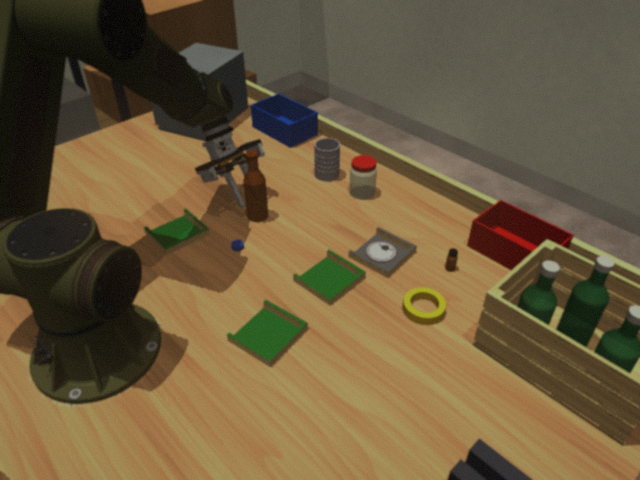

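The bottle stands upright in the cradle at (256,190) and moves with the fingers.

{"api": "step_arm", "payload": {
  "increments": [
    [[0,0,0,-0.084,-0.02,0.05,0.15],[0,0,0,-0.105,-0.026,0.062,0.15],[0,0,0,-0.128,-0.031,0.075,0.15],[0,0,0,-0.128,-0.031,0.075,0.15],[0,0,0,-0.128,-0.031,0.075,0.15]]
  ]
}}

```text
clock: 5.55
eef_pos: [496.7, 221.2, 201.9]
eef_rot: [3.141, 0.525, 1.627]
wrist_force: [0.4, 4.9, 2.7]
finger_gap: 40.0
finger_force: 2.3
```

{"api": "step_arm", "payload": {
  "increments": [
    [[0,0,0,-0.128,-0.031,0.075,0.15],[0,0,0,-0.128,-0.031,0.075,0.15],[0,0,0,-0.128,-0.031,0.075,0.15],[0,0,0,-0.128,-0.031,0.075,0.15],[0,0,0,-0.128,-0.031,0.075,0.15]]
  ]
}}

```text
clock: 6.05
eef_pos: [492.1, 191.3, 201.7]
eef_rot: [3.141, 0.525, 1.627]
wrist_force: [1.2, 5.6, 3.8]
finger_gap: 40.2
finger_force: 2.7
```

{"api": "step_arm", "payload": {
  "increments": [
    [[0,0,0,-0.128,-0.031,0.075,0.15],[0,0,0,-0.128,-0.031,0.075,0.15],[0,0,0,-0.128,-0.031,0.075,0.15],[0,0,0,-0.105,-0.026,0.062,0.15],[0,0,0,-0.084,-0.02,0.05,0.15]]
  ]
}}

```text
clock: 6.55
eef_pos: [488.1, 164.5, 201.5]
eef_rot: [3.141, 0.525, 1.627]
wrist_force: [0.9, 5.1, 4.6]
finger_gap: 39.8
finger_force: 3.1
```

```bash
python3 -c "
from h import *
need([474,-62,28]);bottle('top');bottle('side')"
```

```text
t 6.55 tcp [488.1 164.5 201.5] rot [3.141 0.525 1.627] tip [493.7  65.   29.3] gap 39.8 F [0.9 5.1 4.6] q [ 0.32  0.53  1.76 -0.58  1.08  0.6 ] 
 need world [ -19.7 -127.    -1.3] tool fs [-2.703 -0.67   1.601]
top 25 55 82 [460.  12.  26.] [508.  78.  55.] [484.  45.  40.]
top 60 110 171 [459.  12.  61.] [520. 105. 109.] [490.  58.  85.]
top 150 180 64 [442.  27. 150.] [553. 124. 168.] [497.  75. 159.]
top 184 200 323 [480.  25. 185.] [509.  52. 193.] [494.  39. 189.]
side 25 55 198 [465.  10.  25.] [508.  58.  55.] [487.  34.  40.]
side 60 110 375 [465.  11.  61.] [512. 101. 110.] [489.  56.  85.]
side 150 180 125 [448.  25. 150.] [510. 147. 179.] [479.  86. 165.]
side 184 200 106 [450.  23. 184.] [509. 174. 196.] [479.  99. 190.]
```

{"api": "step_arm", "payload": {
  "increments": [
    [[0,0,0,-0.084,-0.02,0.05,0.15],[0,0,0,-0.105,-0.026,0.062,0.15],[0,0,0,-0.128,-0.031,0.075,0.15],[0,0,0,-0.128,-0.031,0.075,0.15],[0,0,0,-0.128,-0.031,0.075,0.15]]
  ]
}}

```text
clock: 7.15
eef_pos: [484.1, 137.9, 201.3]
eef_rot: [3.141, 0.524, 1.627]
wrist_force: [0.1, 5.9, 5.6]
finger_gap: 39.8
finger_force: 3.2
```

{"api": "step_arm", "payload": {
  "increments": [
    [[0,0,0,-0.128,-0.031,0.075,0.15],[0,0,0,-0.128,-0.031,0.075,0.15],[0,0,0,-0.128,-0.031,0.075,0.15],[0,0,0,-0.128,-0.031,0.075,0.15],[0,0,0,-0.128,-0.031,0.075,0.15]]
  ]
}}

```text
clock: 7.65
eef_pos: [479.5, 108.0, 201.2]
eef_rot: [3.141, 0.524, 1.627]
wrist_force: [1.2, 5.1, 5.3]
finger_gap: 40.0
finger_force: 3.5
```

{"api": "step_arm", "payload": {
  "increments": [
    [[0,0,0,-0.128,-0.031,0.075,0.15],[0,0,0,-0.128,-0.031,0.075,0.15],[0,0,0,-0.128,-0.031,0.075,0.15],[0,0,0,-0.128,-0.031,0.075,0.15],[0,0,0,-0.128,-0.031,0.075,0.15]]
  ]
}}

```text
clock: 8.15
eef_pos: [475.0, 78.0, 201.1]
eef_rot: [3.141, 0.524, 1.627]
wrist_force: [0.0, 6.5, 6.3]
finger_gap: 40.3
finger_force: 3.7
```

{"api": "step_arm", "payload": {
  "increments": [
    [[0,0,0,-0.128,-0.031,0.075,0.15],[0,0,0,-0.128,-0.031,0.075,0.15],[0,0,0,-0.128,-0.031,0.075,0.15],[0,0,0,-0.105,-0.026,0.062,0.15],[0,0,0,-0.084,-0.02,0.05,0.15]]
  ]
}}

```text
clock: 8.65
eef_pos: [471.0, 51.1, 200.9]
eef_rot: [3.141, 0.525, 1.627]
wrist_force: [1.2, 5.3, 5.8]
finger_gap: 39.9
finger_force: 4.0
```

```bash
python3 -c "
from h import *
need([478,-170,28]);bottle('top');bottle('side','side5.png')"
```

```text
t 8.65 tcp [471.   51.1 200.9] rot [3.141 0.525 1.627] tip [476.7 -48.4  28.7] gap 39.9 F [1.2 5.3 5.8] q [ 0.11  0.45  1.9  -0.66  0.95  0.49] 
 need world [   1.3 -121.6   -0.7] tool fs [-2.621 -0.138  1.535]
top 25 55 35 [ 450. -100.   27.] [496. -28.  54.] [473. -64.  40.]
top 60 110 63 [450. -99.  64.] [495.  -8. 108.] [473. -53.  86.]
top 150 180 17 [446.  -5. 152.] [535.  16. 160.] [491.   6. 156.]
top 184 200 336 [463. -87. 187.] [493. -59. 193.] [478. -73. 190.]
side 25 55 208 [ 449. -103.   26.] [491. -57.  55.] [470. -80.  40.]
side 60 110 379 [ 449. -103.   60.] [494. -13. 109.] [472. -58.  85.]
side 150 180 124 [445. -88. 150.] [501.  -1. 179.] [473. -44. 165.]
side 184 200 114 [443. -91. 184.] [493.  64. 193.] [468. -14. 189.]
```

View pics/side5.png

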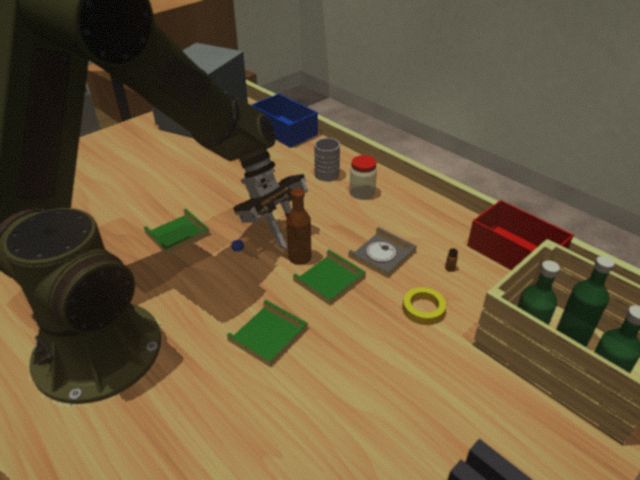

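The bottle is upright at the mouth of the bay, at (298,240), in line with it.

{"api": "step_arm", "payload": {
  "increments": [
    [[0,0,0,-0.086,-0.005,0.05,0.15],[0,0,0,-0.107,-0.006,0.063,0.15],[0,0,0,-0.129,-0.007,0.075,0.15],[0,0,0,-0.129,-0.007,0.075,0.15],[0,0,0,-0.129,-0.007,0.075,0.15]]
  ]
}}

```text
clock: 9.25
eef_pos: [471.2, 24.3, 200.8]
eef_rot: [3.141, 0.525, 1.627]
wrist_force: [0.3, 6.7, 7.0]
finger_gap: 39.9
finger_force: 4.1
```

{"api": "step_arm", "payload": {
  "increments": [
    [[0,0,0,-0.129,-0.007,0.075,0.15],[0,0,0,-0.129,-0.007,0.075,0.15],[0,0,0,-0.129,-0.007,0.075,0.15],[0,0,0,-0.129,-0.007,0.075,0.15],[0,0,0,-0.129,-0.007,0.075,0.15]]
  ]
}}

```text
clock: 9.75
eef_pos: [471.4, -5.5, 200.7]
eef_rot: [-3.142, 0.525, 1.627]
wrist_force: [0.1, 7.1, 7.0]
finger_gap: 39.8
finger_force: 4.2
```

{"api": "step_arm", "payload": {
  "increments": [
    [[0,0,0,-0.129,-0.007,0.075,0.15],[0,0,0,-0.129,-0.007,0.075,0.15],[0,0,0,-0.129,-0.007,0.075,0.15],[0,0,0,-0.107,-0.006,0.063,0.15],[0,0,0,-0.086,-0.005,0.05,0.15]]
  ]
}}

```text
clock: 10.25
eef_pos: [471.6, -32.5, 200.6]
eef_rot: [-3.142, 0.525, 1.627]
wrist_force: [0.5, 7.3, 6.2]
finger_gap: 39.8
finger_force: 4.4
```

```bash
python3 -c "
from h import *
need([478,-170,28]);bottle('top','top6.png');bottle('side','side6.png')"
```

```text
t 10.25 tcp [471.6 -32.5 200.6] rot [-3.142  0.525  1.627] tip [ 477.2 -132.    28.3] gap 39.8 F [0.5 7.3 6.2] q [-0.07  0.43  1.92 -0.72  0.86  0.37] 
 need world [  0.8 -38.   -0.3] tool fs [-0.819 -0.034  0.483]
top 25 55 8 [ 444. -139.   41.] [ 496. -112.   53.] [ 470. -126.   47.]
top 60 110 44 [ 451. -155.   60.] [496. -96. 108.] [ 473. -125.   84.]
top 150 180 34 [ 456. -155.  151.] [536. -73. 162.] [ 496. -114.  156.]
top 184 200 331 [ 463. -171.  187.] [ 493. -142.  193.] [ 478. -157.  190.]
side 25 55 84 [ 451. -185.   26.] [ 490. -142.   54.] [ 470. -164.   40.]
side 60 110 354 [ 450. -185.   61.] [496. -92. 109.] [ 473. -138.   85.]
side 150 180 126 [ 453. -171.  150.] [537. -70. 179.] [ 495. -121.  165.]
side 184 200 124 [ 449. -172.  185.] [492. -48. 193.] [ 471. -110.  189.]
```

View pics/side6.png

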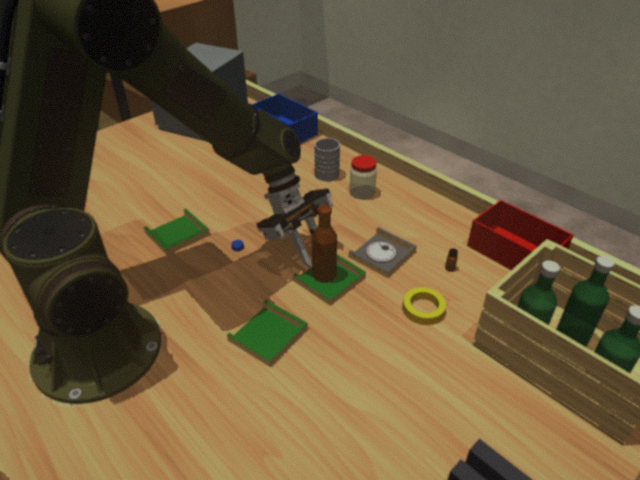

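The bottle is inside the bay, upright at (323,255). The rest goes slowly, watching the force.

{"api": "step_arm", "payload": {
  "increments": [
    [[0,0,0,-0.086,-0.004,0.05,0.15],[0,0,0,-0.086,-0.004,0.05,0.15],[0,0,0,-0.086,-0.004,0.05,0.15],[0,0,0,-0.086,-0.004,0.05,0.15],[0,0,0,-0.086,-0.004,0.05,0.15]]
  ]
}}

```text
clock: 10.85
eef_pos: [471.9, -52.2, 200.5]
eef_rot: [-3.141, 0.525, 1.627]
wrist_force: [0.0, 6.5, 6.6]
finger_gap: 39.9
finger_force: 4.3
```

{"api": "step_arm", "payload": {
  "increments": [
    [[0,0,0,-0.043,-0.002,0.025,0.15],[0,0,0,-0.043,-0.002,0.025,0.15],[0,0,0,-0.043,-0.002,0.025,0.15],[0,0,0,-0.043,-0.002,0.025,0.15],[0,0,0,-0.043,-0.002,0.025,0.15]]
  ]
}}

```text
clock: 11.35
eef_pos: [472.1, -62.1, 200.5]
eef_rot: [-3.141, 0.525, 1.627]
wrist_force: [-0.1, 6.9, 5.9]
finger_gap: 39.9
finger_force: 4.3
```

{"api": "step_arm", "payload": {
  "increments": [
    [[0,0,0,-0.021,-0.001,0.013,0.15],[0,0,0,-0.021,-0.001,0.013,0.15],[0,0,0,-0.021,-0.001,0.013,0.15],[0,0,0,-0.021,-0.001,0.013,0.15]]
  ]
}}

```text
clock: 11.75
eef_pos: [472.1, -66.0, 200.4]
eef_rot: [-3.141, 0.525, 1.627]
wrist_force: [-0.9, 5.9, 7.5]
finger_gap: 40.4
finger_force: 4.5
```

```bash
python3 -c "
from h import *
need([478,-170,28]);bottle('top')"
```

```text
t 11.75 tcp [472.1 -66.  200.4] rot [-3.141  0.525  1.627] tip [ 477.7 -165.5   28.1] gap 40.4 F [-0.9  5.9  7.5] q [-0.14  0.44  1.91 -0.73  0.83  0.32] 
 need world [ 0.3 -4.5 -0.1] tool fs [-0.095  0.     0.059]
top 25 55 9 [ 456. -175.   34.] [ 470. -164.   54.] [ 463. -170.   44.]
top 60 110 61 [ 451. -186.   61.] [ 482. -163.  109.] [ 467. -174.   85.]
top 150 180 32 [ 466. -189.  151.] [ 536. -108.  166.] [ 501. -149.  158.]
top 184 200 332 [ 464. -204.  186.] [ 493. -176.  193.] [ 478. -190.  190.]
```

{"api": "step_arm", "payload": {
  "increments": [
    [[0,0,0,-0.021,0,0.013,0.15],[0,0,0,-0.021,0,0.013,0.15],[0,0,0,-0.021,0,0.013,0.15]]
  ]
}}

```text
clock: 12.1
eef_pos: [472.3, -69.0, 200.3]
eef_rot: [-3.141, 0.525, 1.627]
wrist_force: [-0.3, 6.9, 7.1]
finger_gap: 40.1
finger_force: 4.6
```

{"api": "step_arm", "payload": {
  "increments": [
    [[0,0,0,-0.021,0,0.013,0.15],[0,0,0,-0.021,0,0.013,0.15]]
  ]
}}

```text
clock: 12.3
eef_pos: [472.4, -70.9, 200.2]
eef_rot: [-3.141, 0.525, 1.627]
wrist_force: [-0.8, 6.4, 7.1]
finger_gap: 40.0
finger_force: 4.7
```

{"api": "step_arm", "payload": {
  "increments": [
    [[0,0,0,-0.021,0,0.012,0.15],[0,0,0,-0.021,0,0.012,0.15]]
  ]
}}

```text
clock: 12.5
eef_pos: [472.5, -72.6, 200.2]
eef_rot: [3.142, 0.524, 1.627]
wrist_force: [-1.5, 16.2, 9.7]
finger_gap: 40.0
finger_force: 8.3
```

{"api": "step_arm", "payload": {
  "increments": [
    [[0,0,0,-0.021,0,0.012,0.15]]
  ]
}}

```text
clock: 12.6
eef_pos: [472.5, -73.2, 200.2]
eef_rot: [3.141, 0.523, 1.627]
wrist_force: [-3.7, 23.4, 13.4]
finger_gap: 40.4
finger_force: 11.4
```

```bash
python3 -c "
from h import *
need([478,-170,28]);bottle('top','top7.png');bottle('side')
c=cv2.imread('pics/top7.png');cv2.imwrite('pics/top7c.png',cv2.resize(c[180:340,280:440],None,fx=3.5,fy=3.5,interpolation=2))"
```

```text
t 12.6 tcp [472.5 -73.2 200.2] rot [3.141 0.523 1.627] tip [ 478.2 -172.4   27.9] gap 40.4 F [-3.7 23.4 13.4] q [-0.16  0.44  1.91 -0.73  0.82  0.31] 
 need world [-0.2  2.4  0.1] tool fs [ 0.051 -0.002 -0.034]
top 25 55 14 [ 457. -180.   37.] [ 481. -169.   55.] [ 469. -174.   46.]
top 60 110 62 [ 452. -191.   62.] [ 487. -169.  109.] [ 470. -180.   86.]
top 150 180 35 [ 466. -196.  151.] [ 536. -114.  163.] [ 501. -155.  157.]
top 184 200 336 [ 464. -211.  185.] [ 493. -183.  194.] [ 479. -197.  189.]
side 25 55 104 [ 450. -224.   26.] [ 486. -190.   54.] [ 468. -207.   40.]
side 60 110 331 [ 451. -225.   60.] [ 498. -111.  109.] [ 474. -168.   85.]
side 150 180 136 [ 446. -211.  150.] [ 498. -102.  179.] [ 472. -156.  165.]
side 184 200 133 [ 442. -212.  184.] [494. -59. 197.] [ 468. -136.  191.]
```

View pics/top7c.png

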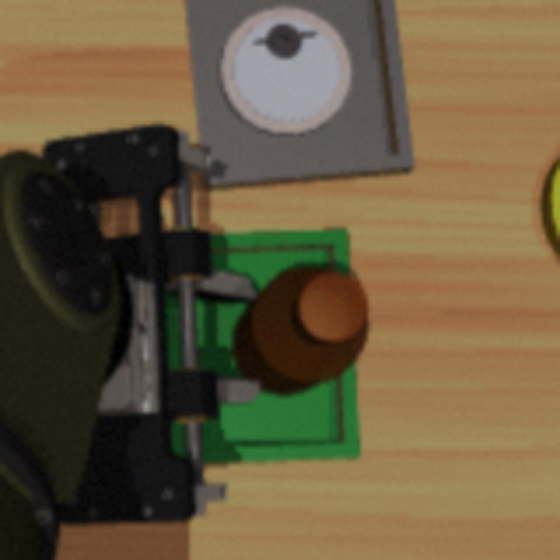

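The wall contact shows: the force rose to 23 N, and the bottle is at y = -197, upright against the back wall (crop (300,330)). I'll back off straight.

{"api": "step_arm", "payload": {
  "increments": [
    [[0,0,0,0.021,0,-0.012,0.15],[0,0,0,0.043,0,-0.025,0.15],[0,0,0,0.086,0,-0.05,0.15],[0,0,0,0.172,0.01,-0.1,0.15],[0,0,0,0.258,0.01,-0.15,0.15]]
  ]
}}

```text
clock: 13.2
eef_pos: [471.8, -46.7, 200.0]
eef_rot: [-3.141, 0.525, 1.626]
wrist_force: [-1.0, -0.3, 0.2]
finger_gap: 39.8
finger_force: 0.0
```

{"api": "step_arm", "payload": {
  "increments": [
    [[0,0,0,0.344,0.02,-0.2,0.15],[0,0,0,0.43,0.02,-0.25,0.15],[0,0,0,0.43,0.02,-0.25,0.15],[0,0,0,0.43,0.02,-0.25,0.15],[0,0,0,0,0,0,0.15]]
  ]
}}

```text
clock: 13.7
eef_pos: [470.7, 30.6, 200.3]
eef_rot: [-3.141, 0.525, 1.629]
wrist_force: [1.1, 0.9, -0.8]
finger_gap: 40.1
finger_force: 0.0
```

{"api": "step_arm", "payload": {
  "increments": [
    [[0,0,0,0,0,-0.8,0.15],[0,0,0,0,0,-0.8,0.15],[0,0,0,0,0,-0.8,0.15],[0,0,0,0,0,-0.8,0.15],[0,0,0,0,0,0,0.15]]
  ]
}}

```text
clock: 14.2
eef_pos: [467.6, 93.7, 314.3]
eef_rot: [3.136, 0.524, 1.625]
wrist_force: [0.3, 0.0, -0.1]
finger_gap: 39.9
finger_force: 0.0
```

```bash
python3 -c "
from h import *
need([478,-170,28]);bottle('top','top8.png');bottle('side','side8.png')
c=cv2.imread('pics/side8.png');d=cv2.imread('pics/top8.png')
r=lambda i:cv2.resize(i,(400,400),interpolation=2)
cv2.imwrite('pics/end.png',np.hstack([r(c[140:320,240:420]),r(d[160:340,270:450])]))"
```

```text
t 14.2 tcp [467.6  93.7 314.3] rot [3.136 0.524 1.625] tip [474.2  -5.7 142. ] gap 39.9 F [ 0.3  0.  -0.1] q [ 0.2   0.26  1.82 -0.56  1.19  0.39] 
 need world [   3.8 -164.3 -114. ] tool fs [-2.129 -0.158  4.522]
top 25 55 11 [ 454. -184.   38.] [ 471. -170.   54.] [ 463. -177.   46.]
top 60 110 50 [ 452. -191.   63.] [ 481. -168.  109.] [ 466. -180.   86.]
top 150 180 53 [ 440. -195.  151.] [494.  23. 179.] [467. -86. 165.]
top 184 200 349 [ 464. -210.  187.] [494.  30. 194.] [479. -90. 191.]
side 25 55 66 [ 451. -224.   25.] [ 496. -194.   53.] [ 474. -209.   39.]
side 60 110 200 [ 452. -224.   61.] [ 491. -177.  110.] [ 471. -201.   85.]
side 150 180 130 [ 466. -210.  150.] [495.  20. 180.] [480. -95. 165.]
side 184 200 132 [ 462. -211.  184.] [494.  22. 192.] [478. -94. 188.]
```

View pics/end.png

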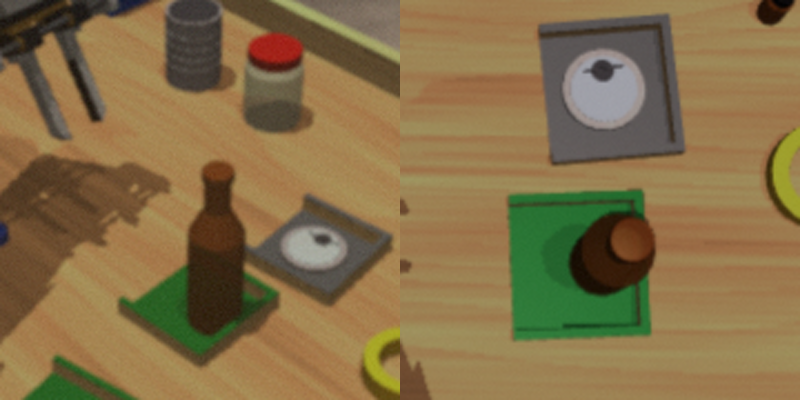

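The bottle stands upright against the back wall of the green bay: (215,250) in the left panel, (615,255) in the right. The fingers are clear of it and the neighbouring things have not moved.

```bash
python3 -c "
from h import *
print(workorder.sign_off())"
```

```text
the job is handed in; nothing more can be done
None
```

The bottle stands upright against the back wall of the farthest green bay, the arm is clear of it, nothing else was seen to move, and the job was handed in at about 14 s on the robot's clock.

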